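# Draw the scanner from its charging stand and aim it at a parcel bar code

### The job

Draw the cordless bar-code scanner up out of its charging stand and hold it in the air aimed at the bar code on the flat parcel, ready to read: the window looks steeply down (45 degrees or more below level) at the middle of the code from about 10 cm away, with the scanner's width lined up with the row of bars so that its reading line crosses them all. Finish while still holding it there, steady and touching nothing but your gripper; do not shift the parcel, the tape roll, the date stamp or the small carton.

Things in the scene. Friction and masses are not known exactly. Their poses are not given: they have to be found in the camera images.
- scanner_head (a point): Centre of the head of the pistol-shaped cordless scanner (grey and black plastic): the place to grip, straight above the handle. Axes: x = where the window looks (level at the start), y = across the scanner's width, z = up the handle (upright at the start). Head 46 mm wide (y), 40 mm high, flat parallel sides from x = -30 to +40 mm; from +40 to +80 mm the flared nose, 64 mm wide, 50 mm high
- scanner_foot (a point): Middle of the underside of the scanner's handle, 139 mm below scanner_head along z. Axes as scanner_head. Handle 36 mm (x) by 29 mm (y); its lowest 62 mm, which stand in the well, are 41 by 33 mm
- scanner: The whole scanner, about 0.19 kg, alike left and right; origin and axes as scanner_foot. Its window, 45 x 27 mm, is the front face of the nose, its middle 80 mm along x from scanner_head (no offset in y or z); it reads straight ahead along x, with a level reading line along y, so the code belongs about 180 mm along x from scanner_head
- stand: Black charging stand screwed to the desk, left or right of the parcel: foot plate 125 x 96 x 14 mm, open-topped upright well 58 (x) by 50 mm outside, 46 x 38 mm inside, rim 76 mm and floor 20 mm above the desk; the scanner stands 56 mm deep in it with 2.5 mm play. Origin under the well at desk height; x = where the scanner looks, roughly away from the robot (within 0.45 rad)
- code (a point): Middle of the bar code on top of the flat cardboard parcel, 60 mm above the desk. The code is 80 mm long and 44 mm wide. Axes: y = along the row of bars (the code's length; within 0.45 rad of world y), x = along each single bar, z up
- parcel: The flat parcel, 150 mm (x) by 210 mm (y), 60 mm high, 0.9 kg, lying loose on the desk; origin in the middle of its underside, axes as the code's
- tape: Bystander: roll of packing tape lying flat, 104 mm across, 48 mm high; origin in the middle of its underside
- stamp: Bystander: self-inking date stamp standing on the desk, 34 x 50 mm, 72 mm high; origin in the middle of its underside
- carton: Bystander: small carton 90 x 110 mm, 80 mm high; origin in the middle of its underside

How it is judged:
On the way:
1. the scanner is drawn up clear of the well, carried by the gripper alone (z of scanner_foot in the frame of stand above 0.082 m and contact force between scanner and the fingers above 1 N and contact force between scanner and stand below 0.1 N), for 0.2 s.
At the end, for the whole second after the job is handed in: Scanner held still by the gripper alone, foot over 35 mm above the desk; window 70 to 130 mm from the code, 40 degrees or more below level, aimed within 25 mm of its middle across the scanner's width and 18 mm up and down; width within 0.3 rad of the row of bars; parcel still (x of code in the frame of scanner_head between 0.15 and 0.21 m and y of code in the frame of scanner_head between -0.025 and 0.025 m and z of code in the frame of scanner_head between -0.018 and 0.018 m and angle between scanner's own x axis and vertical above 2.27 rad and angle between the y axis of scanner and the y axis of code, either way round below 0.3 rad and height (world z) of scanner_foot above 0.035 m and contact force between scanner and the fingers above 1 N and contact force between scanner and parcel below 0.1 N and contact force between scanner and stand below 0.1 N and contact force between scanner and carton below 0.1 N and contact force between scanner and tape below 0.1 N and contact force between scanner and stamp below 0.1 N and linear speed of scanner below 0.03 m/s and angular speed of scanner below 0.2 rad/s and linear speed of parcel below 0.02 m/s); the arm keeps its last pose, push and grip.
It fails at once if the parcel is shifted by more than 20 mm (distance of parcel from where it was at the start of the episode above 0.02 m).
It fails at once if the tape roll is shifted by more than 20 mm (distance of tape from where it was at the start of the episode above 0.02 m).
It fails at once if the date stamp is shifted by more than 20 mm (distance of stamp from where it was at the start of the episode above 0.02 m).
It fails at once if the carton is shifted by more than 20 mm (distance of carton from where it was at the start of the episode above 0.02 m).
It also fails if it takes over 38 s, if anything falls off the work surface, if the arm or the gripper's body presses on something with over 40 N, if the wrist force passes 120 N, or if a joint passes its speed limit or range.

### The arm

A 7-joint arm with a two-finger parallel gripper is mounted at the origin on the work surface. World frame = base frame: x ahead of the robot, y to its left, z up, the work surface at z = 0. Lengths are in m, angles in rad, forces in N, time in s.
With the tool pointing down it reaches from about 0.375 to 0.925 m from the base axis. Payload 3.1 kg.
Tool frame: the origin (TCP) lies at the centre of the arm's flange, where the gripper is bolted on; the fingertips stand 173 mm ahead of it and the grasp point (between the pads) lies 155 mm ahead of it; z points along the fingers, y is the direction in which the jaws open and shut (so a half turn about z gives the same grasp; the last joint's range is limited). The gripper opens to 85 mm and grips with 20 to 120 N. Pads are 22 mm wide; open, the fingers measure 114 mm over their backs; the gripper's body (76 mm by 85 mm) begins 54 mm behind the grasp point. The pads swing forward as they close: fully open they stand 13 mm farther back than shut.
Start: joints at [1.132, 0.383, 0.044, 1.598, -0.018, 1.161, -0.05], TCP at [0.217, -0.613, 0.405] pointing down, gripper open.
Joint ranges: [-2.61, 2.61], [-0.41, 2.15], [-1.48, 1.57], [0, 2.5], [-1.57, 4.71], [0.05, 1.97], [-2.85, 2.85]. Speed limits (rad/s): [2.79, 2.79, 3.14, 3.14, 3.14, 3.14, 3.14].

### API

Orientations are given as a 3x3 rotation matrix whose columns are the frame's x, y, z axes.
In Python, from bench import r, command_gripper, kin, grab_frame, calibration gives the robot as it stands. Calls block until the motion is done:
- r.goto(position, orientation): joint-space move of the TCP to a pose.
- r.move_l(position, rate=0.15, attitude=None): straight line of the TCP; attitude=None keeps the orientation; rate is the mean speed in m/s.
- r.set_joints(angles): joint-space move.
- command_gripper(opening, squeeze=None): opening from 0.0 (shut) to 1.0 (fully open); squeeze is the grip in N (None keeps the last); returns when the fingers have stopped.
- r.dwell(seconds).
- kin.solve_ik(position, orientation): joint angles nearest the present ones, or None.
- grab_frame(name): name is "scene" or "top" or "wrist"; returns (picture, depth): 400x640x3 uint8, red, green, blue; 400x640 float32, m along the optical axis (not along the pixel's ray), 0 where there is no reading.
- calibration(name): a dict with "intrinsics" (3x3 intrinsics, pixels), "extrinsics" (4x4, takes a point from world to camera coordinates); the wrist camera has in their place "T_tool_cam" (4x4, takes a point from camera to tool coordinates, whose origin is the TCP and whose axes are the flange's). Camera axes: x right, y up, looking along -z (the intrinsics and any distortion apply to the point x, -y, -z); pixel columns grow to the right and rows downward; lengths in m; the calibration is good to about 2 mm. A picture is of the moment at which its call begins: read the wrist's pose just before it. calibration takes no time and is no camera call.
A pose or a line that the arm cannot do raises r.Unreachable and nothing moves.
- r.sign_off(): hands the job in, once; it reports no verdict.
Readings, each from a call of its own:
- r.get_time(): time.
- r.get_q(): joint angles.
- r.get_qd(): joint speeds.
- r.get_effort(): joint torques, N m.
- r.get_eef_pos(): TCP position.
- r.get_ee_rot(): TCP orientation.
- r.get_contact_force(): force on the tool from outside, world axes, zero at the start.
- r.get_wrist_torque(): the same for the moment, N m.
- r.get_opening(): opening from 0.0 (shut) to 1.0 (fully open).
Only numpy, scipy, OpenCV 4.12 (cv2) and the standard library are available. Lean on these libraries where they do the work, as an engineer would, in place of code of your own. Each camera call takes 0.05 s, during which the arm holds its last target.

## Working session

There is one attempt and no reset: what is moved stays moved. The work goes in short steps, each a Python script; the robot and the scene stay as the last script left them, time stands still between calls to the robot, and variables do not carry over. Pictures are saved under pics/ and viewed, and the job is handed in when it is done.

```bash
ls; mkdir -p pics; python3 - <<'E'
from bench import r,grab_frame,calibration
import cv2,numpy as np
for n in ["scene","top"]:
    p,d=grab_frame(n); cv2.imwrite(f"pics/{n}0.png",p[:,:,::-1]); np.savez(f"{n}0.npz",p=p,d=d)
    c=calibration(n); print(n,{k:np.round(v,4).tolist() if not isinstance(v,str) else v for k,v in c.items()})
print(calibration("wrist")); print(r.get_time(),r.get_eef_pos())
E
```

```text
pics
scene {'intrinsics': [[431.487, 0.0, 325.0953], [0.0, 431.487, 194.1601], [0.0, 0.0, 1.0]], 'extrinsics': [[0.4725, 0.8811, -0.0222, -0.2665], [-0.4524, 0.264, 0.8518, 0.1678], [0.7564, -0.3925, 0.5233, -1.3198], [0.0, 0.0, 0.0, 1.0]]}
top {'intrinsics': [[465.1095, 0.0, 313.1572], [0.0, 465.1095, 201.8173], [0.0, 0.0, 1.0]], 'extrinsics': [[0.0186, -0.9998, -0.0107, 0.0005], [0.9863, 0.0165, 0.164, -0.6131], [-0.1638, -0.0136, 0.9864, -0.9376], [0.0, 0.0, 0.0, 1.0]]}
{'intrinsics': array([[312.72390782,   0.        , 322.88456398],
       [  0.        , 312.72390782, 203.54049743],
       [  0.        ,   0.        ,   1.        ]]), 'T_tool_cam': array([[-4.12225997e-04,  9.62656944e-01,  2.70723917e-01,
         6.90154992e-02],
       [ 9.99999396e-01,  6.72626237e-04, -8.69086753e-04,
         5.53982830e-04],
       [-1.01872841e-03,  2.70723395e-01, -9.62656639e-01,
         3.10200665e-02],
       [ 0.00000000e+00,  0.00000000e+00,  0.00000000e+00,
         1.00000000e+00]])}
0.1 [ 0.21712167 -0.61218354  0.40341836]
```

View pics/scene0.png

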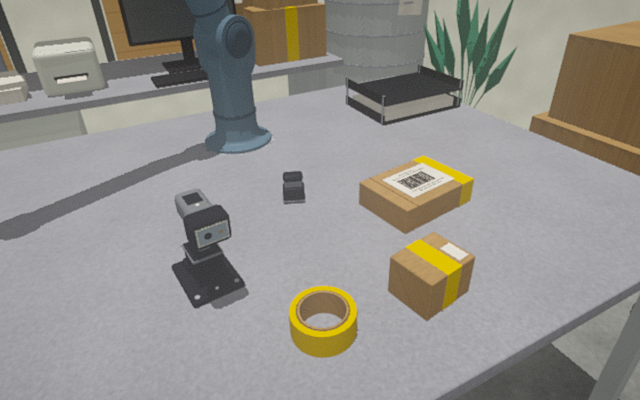

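View pics/top0.png

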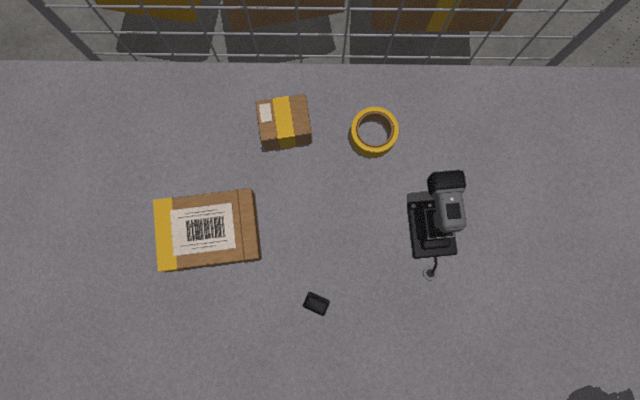

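The scene view shows the scanner in its stand at about (205,240), the stamp at (293,187), the parcel at (416,190), the carton at (431,275) and the tape at (323,320). In the top view the code is at (206,229) and the scanner head at about (450,205), with its nose at (447,182). Next I measure positions from the depth.

```bash
cat > h.py <<'E'
import numpy as np,cv2
from bench import calibration
def cloud(d,K,Twc):
    v,u=np.mgrid[:d.shape[0],:d.shape[1]]
    x=(u-K[0,2])/K[0,0]*d; y=(v-K[1,2])/K[1,1]*d
    P=np.stack([x,-y,-d,np.ones_like(d)],-1)
    W=P@Twc.T
    W[d<=0]=np.nan
    return W[...,:3]
def world(n,d):
    c=calibration(n); return cloud(d,c['intrinsics'],np.linalg.inv(c['extrinsics']))
E
python3 - <<'E'
from h import *
for n in ["top","scene"]:
    z=np.load(n+"0.npz"); W=world(n,z['d'])
    def rect(m,l):
        p=W[m]; (c,s,a)=cv2.minAreaRect(p[:,:2].astype(np.float32)); print(n,l,len(p),np.round(c,4),np.round(s,4),round(a,1),'z med',np.round(np.median(p[:,2]),4))
    X,Y,Z=W[...,0],W[...,1],W[...,2]
    ok=(X>0.3)&(X<0.95)&(abs(Y)<.6)
    print('desk',np.nanmedian(Z[ok&(abs(Z)<.015)]))
    nl,lab=cv2.connectedComponents((ok&(Z>0.025)).astype(np.uint8))
    for i in range(1,nl):
        m=lab==i
        if m.sum()<80: continue
        rect(m,f'comp{i} zmax {np.nanmax(Z[m]):.3f}')
        top=m&(Z>np.nanpercentile(Z[m],95)-.008); rect(top,'   top')
    if n=="top":
        print('code px', W[229,206])
        g=cv2.cvtColor(z['p'],cv2.COLOR_RGB2GRAY); 
        cv2.imwrite("pics/crop0.png",cv2.resize(z['p'][160:280,140:270,::-1],None,fx=5,fy=5,interpolation=cv2.INTER_NEAREST)[:600,:])
        cv2.imwrite("pics/crop1.png",cv2.resize(z['p'][160:280,390:490,::-1],None,fx=5,fy=5,interpolation=cv2.INTER_NEAREST))
E
```

```text
desk -0.00013419343118936666
top comp1 zmax 0.085 2437 [0.7909 0.0782] [0.0922 0.1099] 9.6 z med 0.0796
top    top 2095 [0.7909 0.0781] [0.0921 0.1098] 9.8 z med 0.0799
top comp2 zmax 0.053 1143 [ 0.7778 -0.1204] [0.1027 0.1042] 65.1 z med 0.0466
top    top 926 [ 0.778  -0.1204] [0.1027 0.1039] 64.6 z med 0.0472
top comp3 zmax 0.186 2742 [ 0.5906 -0.2467] [0.1366 0.064 ] 7.3 z med 0.177
top    top 1546 [ 0.6016 -0.2471] [0.1123 0.0622] 9.9 z med 0.18
top comp4 zmax 0.067 7329 [0.5519 0.2362] [0.1516 0.2106] 8.1 z med 0.0599
top    top 7121 [0.5521 0.2362] [0.1514 0.2107] 8.3 z med 0.06
top comp5 zmax 0.075 396 [0.4014 0.0012] [0.0499 0.0337] 66.1 z med 0.0695
top    top 291 [0.4012 0.0016] [0.0451 0.0271] 67.7 z med 0.0705
code px [0.54988298 0.23349461 0.06202169]
desk -2.3021905632414352e-05
scene comp1 zmax 0.064 4672 [0.5542 0.238 ] [0.1555 0.2138] 8.6 z med 0.0596
scene    top 3444 [0.5537 0.2379] [0.1545 0.2138] 8.6 z med 0.0601
scene comp2 zmax 0.074 473 [0.4068 0.0022] [0.0511 0.0339] 73.1 z med 0.0508
scene    top 144 [0.4039 0.0037] [0.0434 0.0303] 65.9 z med 0.0703
scene comp3 zmax 0.184 3489 [ 0.5944 -0.2439] [0.1348 0.0644] 5.4 z med 0.1592
scene    top 1306 [ 0.6052 -0.2451] [0.1102 0.0626] 7.8 z med 0.1799
scene comp4 zmax 0.083 4396 [0.7933 0.0796] [0.0925 0.113 ] 9.8 z med 0.0789
scene    top 2587 [0.7933 0.0799] [0.0926 0.112 ] 9.4 z med 0.08
scene comp5 zmax 0.050 2596 [ 0.781  -0.1188] [0.1044 0.1049] 60.1 z med 0.0462
scene    top 1786 [ 0.7809 -0.119 ] [0.104  0.1049] 60.1 z med 0.0471
```

```bash
python3 - <<'E'
from h import *
z=np.load("top0.npz"); W=world("top",z['d'])
g=cv2.cvtColor(z['p'],cv2.COLOR_RGB2GRAY)
m=np.zeros(g.shape,bool); m[212:246,180:230]=True
m&=(g<110)
ys,xs=np.nonzero(m); p=W[m]; p=p[abs(p[:,2]-.06)<.012]
c,s,a=cv2.minAreaRect(p[:,:2].astype(np.float32)); print('code',c,s,a,np.median(p[:,2]))
# parcel top
q=W[(abs(W[...,2]-.06)<.006)&(W[...,1]>.05)&(W[...,1]<.5)&(W[...,0]>.4)&(W[...,0]<.75)]
print('parcel',cv2.minAreaRect(q[:,:2].astype(np.float32)))
s=W[160:260,390:490].reshape(-1,3); s=s[np.isfinite(s[:,0])]
for lo,hi in[(.165,.175),(.175,.185),(.185,.2)]:
    k=s[(s[:,2]>lo)&(s[:,2]<hi)]
    if len(k)>10: print(lo,len(k),cv2.minAreaRect(k[:,:2].astype(np.float32)))
E
```

```text
code (0.5511860847473145, 0.23633480072021484) (0.04256091266870499, 0.07734744250774384) 7.3153862953186035 0.060575273560347254
parcel ((0.6062044501304626, 0.19228625297546387), (0.24533826112747192, 0.31348860263824463), 8.364510536193848)
0.165 204 ((0.6012626886367798, -0.24487288296222687), (0.11416388303041458, 0.06407184898853302), 6.342237949371338)
0.175 1523 ((0.6015602946281433, -0.24707931280136108), (0.1122923269867897, 0.06222967430949211), 9.861989974975586)
```

```bash
cat >> h.py <<'E'
from scipy.spatial.transform import Rotation as R
Rz=lambda a:R.from_euler('z',a).as_matrix(); Ry=lambda a:R.from_euler('y',a).as_matrix()
FA=np.diag([1,-1,-1.]); AL=np.radians(-20)
E
python3 - <<'E'
from h import *
from bench import *
T=Rz(.12)@Ry(AL)@FA
head=np.array([.5775,-.247,.159])
p=head-(.155+.13)*T[:,2]
r.goto(p,T)
print(r.get_time(),r.get_eef_pos(),p,r.get_q())
P=r.get_eef_pos();Rt=r.get_ee_rot()
im,d=grab_frame("wrist"); cv2.imwrite("pics/w1.png",im[:,:,::-1])
c=calibration("wrist"); M=np.eye(4);M[:3,:3]=Rt;M[:3,3]=P
W=cloud(d,c['intrinsics'],M@c['T_tool_cam']); np.savez("w1.npz",W=W,p=im,d=d)
s=W.reshape(-1,3); s=s[np.isfinite(s[:,0])]
k=s[(s[:,2]>.165)&(s[:,2]<.195)&(abs(s[:,0]-.6)<.1)&(abs(s[:,1]+.247)<.06)]
print(cv2.minAreaRect(k[:,:2].astype(np.float32)),np.median(k[:,2]))
for x in np.arange(.545,.665,.01):
    q=k[(abs(k[:,0]-x)<.002)]
    if len(q)>5: print(round(x,3),len(q),np.round([q[:,1].min(),q[:,1].max(),(q[:,1].min()+q[:,1].max())/2,np.median(q[:,2])],4))
E
```

```text
1.85 [ 0.48018403 -0.26022367  0.4267779 ] [ 0.48072524 -0.25866904  0.4268124 ] [ 0.70443456  0.10906474 -0.24537855  1.91529333 -0.21891585  0.83789352
 -0.86532084]
((0.6020052433013916, -0.24429814517498016), (0.1119740754365921, 0.06323998421430588), 6.756531238555908) 0.17968813578385975
0.545 58 [-0.2548 -0.2327 -0.2438  0.1734]
0.555 289 [-0.2706 -0.2267 -0.2487  0.1794]
0.565 301 [-0.2713 -0.2253 -0.2483  0.18  ]
0.575 298 [-0.2702 -0.2239 -0.247   0.1799]
0.585 293 [-0.2691 -0.2236 -0.2464  0.1795]
0.595 277 [-0.268  -0.2222 -0.2451  0.1788]
0.605 275 [-0.267 -0.221 -0.244  0.178]
0.615 342 [-0.2659 -0.215  -0.2404  0.1778]
0.625 422 [-0.2718 -0.2099 -0.2408  0.1809]
0.635 374 [-0.2721 -0.2097 -0.2409  0.1816]
0.645 379 [-0.271  -0.2081 -0.2395  0.1811]
0.655 199 [-0.2701 -0.2159 -0.243   0.179 ]
```

View pics/w1.png

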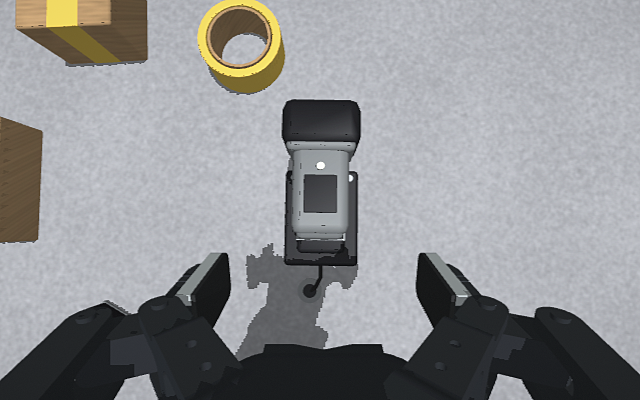

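The wrist view shows the head centred between the jaws, with the nose at (322,122) and the body at (320,195). Depth agrees with the top camera, giving the head at about (0.577, -0.247) with a yaw of about 0.115. I go in and grip.

```bash
python3 - <<'E'
from h import *
from bench import *
T=Rz(.115)@Ry(AL)@FA
head=np.array([.577,-.2470,.159])
p=head-.153*T[:,2]
r.move_l(p,rate=.12,attitude=T)
print(r.get_time(),r.get_eef_pos()-p,r.get_contact_force())
command_gripper(0.0,80)
print(r.get_time(),r.get_opening(),r.get_contact_force(),r.get_wrist_torque())
im,d=grab_frame("scene"); cv2.imwrite("pics/s2.png",im[:,:,::-1])
np.savez("grasp.npz",P=r.get_eef_pos(),R=r.get_ee_rot())
E
```

```text
3.15 [ 0.0002732  -0.00035724  0.00096212] [ 0.05909789  0.03538059 -0.32631666]
3.6 0.5300469021709783 [-2.50362954  0.30775206  4.47242613] [0.08048135 0.5876124  0.05648597]
```

View pics/s2.png

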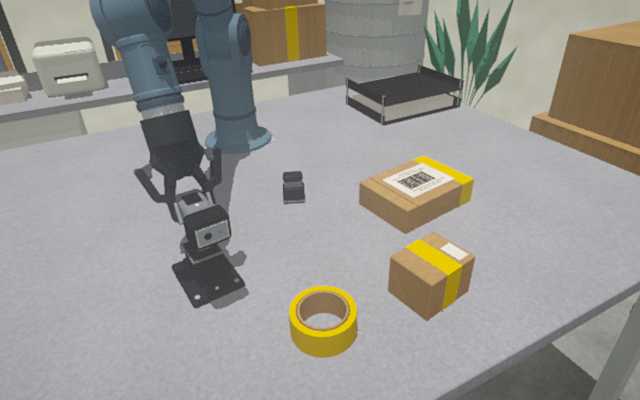

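The fingers hold the head at an opening of 0.53 (about 45 mm), and in the picture the gripper is on the head at (205,205). I lift straight up.

```bash
python3 - <<'E'
from h import *
from bench import *
P=r.get_eef_pos()
r.move_l(P+[0,0,.03],rate=.06); print(r.get_contact_force())
r.move_l(P+[0,0,.14],rate=.1); r.dwell(.3)
print(r.get_time(),r.get_eef_pos(),r.get_opening(),r.get_contact_force(),r.get_wrist_torque())
P=r.get_eef_pos();Rt=r.get_ee_rot()
im,d=grab_frame("scene"); cv2.imwrite("pics/s3.png",im[:,:,::-1])
W=world("scene",d); np.savez("s3.npz",W=W,p=im,P=P,R=Rt)
im,d=grab_frame("wrist"); cv2.imwrite("pics/w3.png",im[:,:,::-1])
c=calibration("wrist"); M=np.eye(4);M[:3,:3]=Rt;M[:3,3]=P
np.savez("w3.npz",W=cloud(d,c['intrinsics'],M@c['T_tool_cam']),p=im,P=P,R=Rt)
E
```

```text
[ 0.3167106   0.20305662 -2.34108227]
5.8667 [ 0.5250806  -0.25313672  0.44309417] 0.5240481583244708 [-0.12187986  0.10010958 -2.10664761] [-0.05404924  0.5413721  -0.00276674]
```

View pics/s3.png

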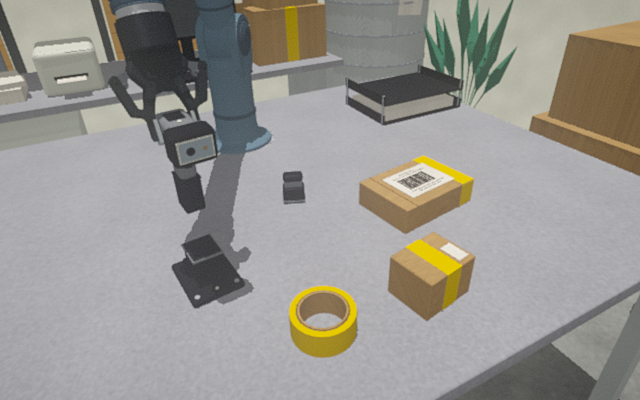

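View pics/w3.png

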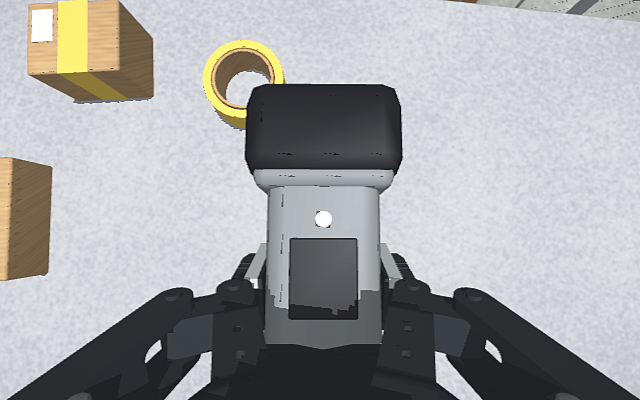

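The scanner hangs clear of the stand, with its foot at (193,205) and the stand's rim at (200,245). Before carrying it I check its attitude in the hand.

```bash
python3 - <<'E'
from h import *
from scipy.spatial import cKDTree
from scipy.optimize import least_squares
h0=np.array([.577,-.247,.159]); S0=Rz(.115)
a=np.load("w1.npz")['W'].reshape(-1,3); a=a[np.isfinite(a[:,0])]; A=(a-h0)@S0
A=A[(A[:,2]>-.005)&(A[:,2]<.04)&(abs(A[:,1])<.04)&(A[:,0]>-.04)&(A[:,0]<.095)]
w=np.load("w3.npz"); g=np.load("grasp.npz")
b=w['W'].reshape(-1,3); b=b[np.isfinite(b[:,0])]
b=((b-w['P'])@w['R'])@g['R'].T+g['P']; B=(b-h0)@S0
B=B[(B[:,2]>-.0)&(B[:,2]<.035)&(abs(B[:,1])<.04)&(B[:,0]>.0)&(B[:,0]<.095)]
# drop fingers: keep nose or |y|<.02
B=B[(B[:,0]>.042)|(abs(B[:,1])<.018)]
print(len(A),len(B))
for x in np.arange(-.025,.09,.01):
    f=lambda Q:np.median(Q[(abs(Q[:,0]-x)<.003)&(abs(Q[:,1])<.01)][:,2]) if ((abs(Q[:,0]-x)<.003)&(abs(Q[:,1])<.01)).any() else np.nan
    yy=lambda Q:(np.percentile(Q[abs(Q[:,0]-x)<.003][:,1],[1,99]).round(4) if (abs(Q[:,0]-x)<.003).sum()>5 else None)
    print(round(x,3),round(f(A),4),round(f(B),4),yy(A),yy(B))
t=cKDTree(A)
def res(p):
    Q=B@R.from_rotvec(p[:3]).as_matrix().T+p[3:]
    return t.query(Q)[0]
s=least_squares(res,np.zeros(6),loss='soft_l1',f_scale=.002,diff_step=1e-4,x_scale=[.05]*3+[.005]*3)
print('corr rotvec',s.x[:3].round(4),'t',s.x[3:].round(4),np.median(res(np.zeros(6))),np.median(res(s.x)))
E
```

```text
8849 24898
-0.025 0.0195 nan [-0.0206  0.0207] None
-0.015 0.0212 nan [-0.0225  0.0225] None
-0.005 0.0216 nan [-0.0226  0.0227] None
0.005 0.0212 0.0212 [-0.0227  0.0229] [-0.0175  0.0175]
0.015 0.0206 0.0207 [-0.0228  0.0221] [-0.0176  0.0176]
0.025 0.0196 0.0196 [-0.0229  0.0223] [-0.0177  0.0175]
0.035 0.0189 0.0189 [-0.0244  0.0225] [-0.0175  0.0175]
0.045 0.0212 0.021 [-0.0298  0.0286] [-0.0291  0.0275]
0.055 0.023 0.023 [-0.0313  0.0312] [-0.031   0.0294]
0.065 0.0225 0.0225 [-0.0314  0.0303] [-0.031   0.0297]
0.075 0.0213 0.0214 [-0.0303  0.0289] [-0.0295  0.0278]
0.085 nan nan None None
corr rotvec [ 0.0015 -0.0015 -0.0054] t [-0.0005  0.0003 -0.    ] 0.0005917378739373915 0.0005874678739837885
```

```bash
python3 - <<'E'
from h import *
z=np.load("s3.npz"); W=z['W']; g=np.load("grasp.npz")
b=((W-z['P'])@z['R'])@g['R'].T+g['P']; B=(b-np.array([.577,-.247,.159]))@Rz(.115)
F=B.reshape(-1,3); F=F[np.isfinite(F[:,0])]
N=F[(abs(F[:,0]-.08)<.014)&(abs(F[:,1])<.022)&(abs(F[:,2])<.014)]
for i in range(3):
    c=np.median(N,0); u,s,v=np.linalg.svd(N-c); n=v[2]*np.sign(v[2][0]); N=N[abs((N-c)@n)<.003]
print(len(N),c,n.round(3),'rms',s[2]/len(N)**.5)
# edges of nose front in scene
H=F[(F[:,0]>.06)&(F[:,0]<.1)&(abs(F[:,1])<.045)&(abs(F[:,2])<.04)]
print(np.percentile(H,[1,99],axis=0))
# handle front/side faces: centreline by height
for zz in np.arange(-.14,-.03,.01):
    k=F[(abs(F[:,2]-zz)<.004)&(abs(F[:,1])<.03)&(abs(F[:,0])<.05)]
    if len(k)>5: print(round(zz,3),len(k),'xmax',np.percentile(k[:,0],97).round(4),'y',np.percentile(k[:,1],[2,98]).round(4))
E
```

```text
649 [ 0.08228633 -0.00048194  0.00047686] [ 1.    -0.004 -0.023] rms 0.0009483060267257643
[[ 0.06077867 -0.03200613 -0.02429804]
 [ 0.08414791  0.02893445  0.02329709]]
-0.14 9 xmax 0.0157 y [-0.0127  0.0114]
-0.13 109 xmax 0.0174 y [-0.0159  0.0155]
-0.12 103 xmax 0.018 y [-0.0159  0.0152]
-0.11 113 xmax 0.0187 y [-0.0159  0.0155]
-0.1 108 xmax 0.0189 y [-0.0159  0.0153]
-0.09 120 xmax 0.0192 y [-0.0161  0.0158]
-0.08 180 xmax 0.0197 y [-0.0162  0.0166]
-0.07 86 xmax 0.0188 y [-0.0139  0.0118]
-0.06 88 xmax 0.0191 y [-0.0141  0.0118]
-0.05 12 xmax 0.0277 y [-0.005   0.0047]
```

The grasp is rigid: the wrist fit residual is 0.6 mm. The nose face and handle show about 0.03 rad of forward lean, which I'll compensate for. Now I carry it to a waypoint above the code and then to the reading pose.

```bash
cat >> h.py <<'E'
def pose4(Rm,p):
    M=np.eye(4);M[:3,:3]=Rm;M[:3,3]=p;return M
g=np.load("grasp.npz")
S0=pose4(Rz(.115)@Ry(.03),[.577,-.247,.159])
TinS=np.linalg.inv(S0)@pose4(g['R'],g['P'])   # tool in scanner_head frame
def target(code,yaw,th,dist=.18):
    S=Rz(yaw)@Ry(np.radians(th)); return pose4(S,code-dist*S[:,0])@TinS
E
python3 - <<'E'
from h import *
from bench import *
code=np.array([.5522,.2367,.060])
G=target(code,.143,54)
print(G[:3,3],kin.solve_ik(G[:3,3],G[:3,:3]))
up=G[:3,3]+[0,0,.12]
q=kin.solve_ik(up,G[:3,:3]); print(q,r.get_q())
r.goto(up,G[:3,:3]); r.dwell(.2)
print(r.get_time(),r.get_eef_pos()-up,r.get_q(),r.get_opening())
P=r.get_eef_pos();Rt=r.get_ee_rot()
im,d=grab_frame("scene"); cv2.imwrite("pics/s4.png",im[:,:,::-1])
im,d=grab_frame("wrist"); cv2.imwrite("pics/w4.png",im[:,:,::-1])
c=calibration("wrist")
np.savez("w4.npz",W=cloud(d,c['intrinsics'],pose4(Rt,P)@c['T_tool_cam']),p=im,P=P,R=Rt)
E
```

```text
[0.52907714 0.233179   0.33539578] [-0.02121187  0.55010972 -0.56311536  1.63536637  0.05036701  1.54901602
 -2.03257468]
[-0.01938647  0.43264627 -0.56494495  1.52816818 -0.0116396   1.75582879
 -2.02809812] [ 0.64835453  0.16357575 -0.24779849  1.8181654  -0.17373435  0.86828831
 -0.95341193]
7.9417 [ 5.46680837e-04 -1.25058451e-03 -3.66352042e-05] [-0.01798536  0.43234826 -0.56372568  1.52830232 -0.01156336  1.75561411
 -2.028024  ] 0.5275894898506024
```

View pics/s4.png

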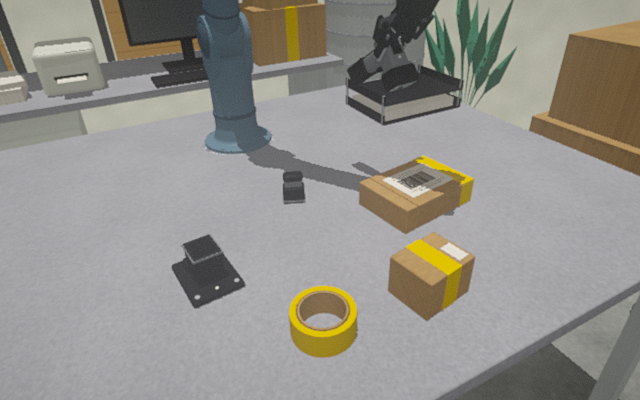

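View pics/w4.png

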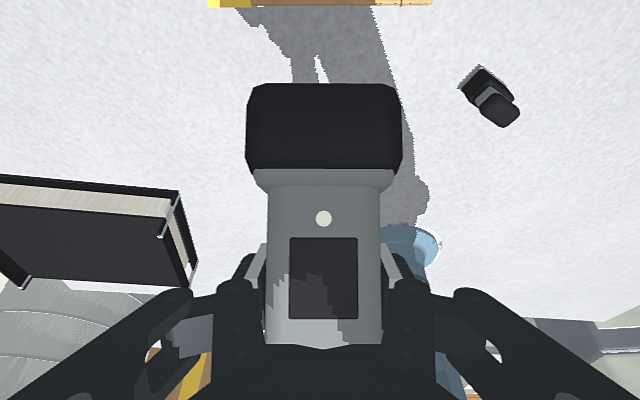

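The scene view shows the gripper and scanner at about (400,50), in front of the letter tray, and the wrist view shows the scanner unmoved in the jaws. Before descending I check the tray clearance from depth.

```bash
python3 - <<'E'
from h import *
W=np.load("s3.npz")['W']
k=W[65:125,345:465].reshape(-1,3); k=k[(k[:,2]>.012)&(k[:,2]<.15)]
print(len(k),np.percentile(k,[1,50,99],axis=0).round(3))
code=np.array([.5522,.2367,.060]); S=target(code,.143,54)@np.linalg.inv(TinS)
for o in ([0,0,0],[.08,0,0],[0,0,-.139]): print(o,(S@np.r_[o,1])[:3].round(3))
E
```

```text
3964 [[-0.094  0.436  0.013]
 [ 0.07   0.583  0.066]
 [ 0.142  0.763  0.095]]
[0, 0, 0] [0.447 0.222 0.206]
[0.08, 0, 0] [0.494 0.228 0.141]
[0, 0, -0.139] [0.336 0.206 0.124]
```

The tray is well away (x < 0.14, y > 0.43), so I descend.

```bash
python3 - <<'E'
from h import *
from bench import *
code=np.array([.5522,.2367,.060])
G=target(code,.143,54)
r.move_l(G[:3,3],rate=.1,attitude=G[:3,:3]); r.dwell(.4)
P=r.get_eef_pos();Rt=r.get_ee_rot()
S=pose4(Rt,P)@np.linalg.inv(TinS)
print(r.get_time(),'code in head',(np.linalg.inv(S)@np.r_[code,1])[:3],r.get_contact_force(),r.get_opening(),abs(r.get_qd()).max())
for n in("scene","top"):
    im,d=grab_frame(n); cv2.imwrite(f"pics/{n}5.png",im[:,:,::-1]); np.savez(n+"5.npz",p=im,d=d,S=S)
    W=world(n,d)
    m=(abs(W[...,2]-.06)<.008)&(W[...,1]>.1)&(W[...,1]<.37)&(W[...,0]>.44)&(W[...,0]<.66)
    print(cv2.minAreaRect(W[m][:,:2].astype(np.float32)))
    F=W.reshape(-1,3);F=F[np.isfinite(F[:,0])]; B=(F-S[:3,3])@S[:3,:3]
    N=B[(B[:,0]>-.04)&(B[:,0]<.1)&(abs(B[:,1])<.05)&(abs(B[:,2])<.04)]
    if len(N): print(n,len(N),np.percentile(N,[1,99],axis=0).round(4))
    H=B[(B[:,0]>.05)&(B[:,0]<.1)&(abs(B[:,1])<.05)&(abs(B[:,2])<.04)]
    if len(H): print('nose',len(H),np.percentile(H,[1,99],axis=0).round(4))
    N=B[(abs(B[:,0]-.08)<.014)&(abs(B[:,1])<.022)&(abs(B[:,2])<.014)]
    if len(N)>30:
        c=N.mean(0); v=np.linalg.svd(N-c)[2][2]; print('face',len(N),c,v)
E
```

```text
9.7917 code in head [ 1.80066587e-01 -1.11495592e-05 -1.95911126e-04] [-0.08605103  0.58419502 -1.8020952 ] 0.5331160067576616 0.0025611928611380887
((0.5540125370025635, 0.23881235718727112), (0.15421274304389954, 0.2145267277956009), 8.201522827148438)
scene 1371 [[-0.0169 -0.0368 -0.0381]
 [ 0.0822  0.031   0.0381]]
nose 505 [[ 0.0504 -0.0335 -0.0186]
 [ 0.0825  0.0277  0.028 ]]
((0.557829737663269, 0.19696097075939178), (0.1510627567768097, 0.13107147812843323), 8.381462097167969)
```

View pics/scene5.png

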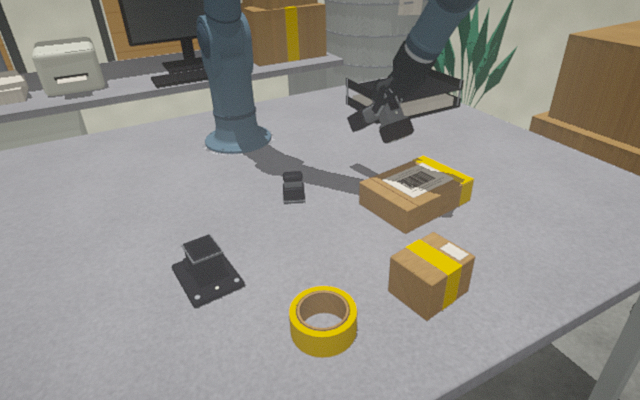

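View pics/top5.png

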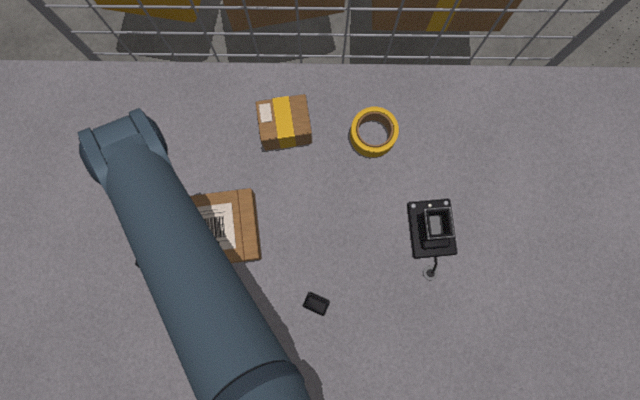

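The scanner is held over the code, with its nose at (398,128) in the scene view, and the parcel, tape, stamp and carton are where they were. Handing in.

```bash
python3 - <<'E'
from bench import *
print(r.get_time(),abs(r.get_qd()).max(),r.get_opening(),r.get_eef_pos())
r.sign_off()
E
```

```text
9.8917 0.001884503548714877 0.5289638528331833 [0.52908679 0.23317096 0.33546896]
the job is handed in; nothing more can be done
```

I gripped the scanner by its head at 80 N, drew it straight up out of the stand, carried it over the parcel and handed it in at 9.9 s while holding it aimed at the bar code. I don't have the verdict, because the hand-in reports none.

- **Aim:** the code lies at (0.180, 0.000, 0.000) m in the scanner-head frame, which puts the window about 100 mm from it and looking about 54° below level. This is worked out from the arm's pose and the measured grasp. It includes a correction for about 0.03 rad of forward lean the scanner had in the hand.
- **Steadiness:** joint speeds were below 0.003 rad/s, and the grip opening (about 0.53) shows the scanner still held. The tool force was just the scanner's weight plus about 0.6 N sideways.
- **Disagreement:** the scene camera's partial view put the nose about 3 mm off the model, both across the width and up and down. That camera also reads about 2 mm off the top one, and both are well inside tolerance.
- **Not directly checked:** the arm hid the scanner from the top camera at the end, and the scene camera did not see the window face well enough to confirm the final pitch.
- **Other objects:** the scene camera measured the parcel in its starting place to within 1 mm. I checked the tape, stamp and carton only by eye, and they look unmoved.

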